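Dispense flow-meter balls with a graduated selector cap

TASK

Stand the empty catch pan squarely on the dispenser's base plate, under the drum between the two uprights, with its handle towards the open front. Turn the drum's graduated cap by its grip bar until the scale reads 90 at the index line, so that the largest window is lowest; then swing the crank right over to tip all three steel balls into the pan, and swing it fully back. Leave the balls in the pan on the base plate, the cap still at 90 (to within half a division), and everything else on the bench where it is.

Things in the scene. Friction and masses are not known exactly. Their poses are not given: they have to be found in the camera images.
- stand: The dispenser's fixed grey stand. Origin on the bench below the middle of the drum; its open front is -x, y its left, z up. Base plate 6 mm thick, x from -115 to +60 mm, y from -75 to +75. Two uprights, 30 mm (x) by 10 mm (y), 141 mm high, at x=0, their inner faces at y=-59 and +59. Behind each, a small block 28 mm high. Position and yaw vary.
- trunnion (a point): Tipping axis, along the stand's y, 125 mm above the bench. It carries the drum: clear plastic cylinder, 94 mm in diameter, 80 mm long, half each side of this axis. At rest its axis leans 35 deg from vertical to the front, capped end up; lowest point then 63 mm above the bench, cap's lower edge at stand x=-67, z=125 mm. Tipped, the cap faces 35 deg below level; its lowest part is 50 mm up.
- cap (a joint): Reading of the scale at the index, rad: 1.571 = 90 degrees. Grows as the cap turns anticlockwise seen from outside. Stops at 0 and 2.1; friction about 0.06 N m, stays where it is left.
- cap_face (a point): Centre of the cap's outer face. White disc, 100 mm in diameter, 5 mm thick, on the drum's end. Black division lines on its rim every 10 deg from 0 to 120; longer, bolder ones at 0, 30, 60, 90, 120. Windows: the largest, 50 deg wide, centred on the 90 mark; slots 16 deg wide at 50 and 8 deg wide at 20. Only the largest passes a ball. This frame turns with the cap: z outward, the 0 mark at -x, the 90 mark at +y.
- index (a point): Inner end of the black index line, on a small tab on the drum (9 mm long, 8 mm wide, flush with the cap's face) just outside the cap's rim, at the lowest, front point of the rim. The reading is the scale angle that stands here.
- cap_grip (a point): Grip point on the cap's axis, in its grey grip bar, 22 mm above the cap's face and 8 mm below the bar's top. Bar 50 mm long, 12 wide, 30 high. Frame turns with the cap: z out along the cap's axis (at rest 35 deg from vertical, leaning to the stand's front), x along the bar. Grip across the 12 mm, tool pointing along -z of this frame. 67 mm from the tipping axis.
- drum (a joint): Tipping angle of the drum, rad: 0 = at rest (stop), 1.571 = fully tipped to the front (stop). Friction about 0.35 N m (about 4 N at the crank's handle); it stays where it is left. The balls run out from a little past 0.96 (cap facing level).
- crank_grip (a point): Middle of the crank's handle: black round bar 12 mm in diameter, along the stand's y, about 50 mm long, 105 mm left (+y) of the stand's middle, on an arm 90 mm from the tipping axis. At rest the arm leans 45 deg to the back, fully tipped 45 deg to the front, passing over the top. Take it from above, fingers to its front and back; it turns between them.
- pan: Catch pan, loose, about 130 g: open aluminium box 110 (x) by 90 (y) by 38 mm high, walls and floor 3 mm. Origin at the middle of its underside. Black upright handle plate on its -x end: x from -54 to -96 mm, 10 mm thick (y), 5 to 65 mm above the underside; grip it across its thickness at x=-78. Starts on the bench left or right of the stand, handle roughly towards the robot.
- bay (a point): Where the pan's origin goes: on top of the base plate, 6 mm above the bench, 50 mm in front of the tipping axis. Axes as the stand's; the pan's axes are to be parallel to them (handle to the front, -x). The pan goes in from the front, under the drum, with 14 mm free to each upright.
- ball0_center (a point): Centre of a loose steel ball, 14 mm in diameter, 11 g, one of three that start inside the drum.
- ball1_center (a point): Centre of a loose steel ball, 14 mm in diameter, 11 g, one of three that start inside the drum.
- ball2_center (a point): Centre of a loose steel ball, 14 mm in diameter, 11 g, one of three that start inside the drum.
- parts_bin: Leave alone: blue open bin 110 x 90 x 50 mm, loose; origin under its middle. It stands on the other side of the stand from the pan.
- wash_bottle: Leave alone: white bottle, 56 mm in diameter, 150 mm high; origin under its middle.
- coupling: Leave alone: steel flanged coupling, 52 mm in diameter, 50 mm high; origin under its middle.
- jar: Leave alone: glass jar with black lid, 54 mm in diameter, 85 mm high; origin under its middle.
- wrench: Leave alone: steel wrench, 170 mm long, lying flat along its own x axis; origin under its middle.
- multimeter: Leave alone: grey hand meter 150 x 75 x 43 mm lying flat, long side along its x axis; origin under its middle.
- mug: Leave alone: white mug, 76 mm in diameter, 90 mm high, its handle on its +y side; origin under its middle.

How it is judged:
By the outcome, as a careful person would: the job done as asked, in the order asked, and still so for the second after the job is handed in, with the robot touching nothing.
It also fails if it takes over 67 s, if anything falls off the work surface, if the arm or the gripper's body presses on something with over 40 N, if the wrist force passes 120 N, or if a joint passes its speed limit or range.

ROBOT

A 6-joint arm with a two-finger parallel gripper is mounted at the origin on the work surface. World frame = base frame: x ahead of the robot, y to its left, z up, the work surface at z = 0. Lengths are in m, angles in rad, forces in N, time in s.
With the tool pointing down it reaches from about 0.425 to 0.95 m from the base axis. Payload 3.5 kg.
Tool frame: the origin (TCP) lies at the very end of the fingers, on their centre line; the grasp point (between the pads) lies ctrl.grasp_offset behind it (ctrl.grasp_offset is the distance from the TCP to the grasp point, in m); z points along the fingers, y is the line along which they close (so a half turn about z gives the same grasp; the last joint's range is limited). The gripper opens to 85 mm and grips with 20 to 120 N. Pads are 22 mm wide; open, the fingers measure 114 mm over their backs; the gripper's body (76 mm by 85 mm) begins 54 mm behind the grasp point. The pads swing forward as they close: fully open they stand 13 mm farther back than shut.
Start: joints at [1.159, 0.286, 1.577, -0, 1.279, -0.15], TCP at [0.175, 0.652, 0.231] pointing down, gripper open.
Joint ranges: [-2.77, 2.77], [-0.9, 2.22], [0.21, 2.48], [-1.53, 4.67], [0.24, 2.81], [-2.84, 2.84]. Speed limits (rad/s): [2.79, 2.79, 3.14, 3.14, 3.14, 3.14].

INTERFACE

Orientations are given as a unit quaternion [x, y, z, w].
In Python, from plant import ctrl gives the robot as it stands.
- The arm moves only by the tool carry_out, never from a script. Its argument "deltas" is one flat list of numbers, 6 for each row, row after row: the shift along the tool's x, y, z in m, then the turn, a rotation vector about the tool's x, y, z in rad. A call has 1 to 5 rows; each row is the pose to reach, as a shift and turn from the pose commanded when the call began, along the tool's axes at that moment; what a row does not reach only later rows make up. A row lasts 1/8 s, in which the tool goes at most 62.5 mm and 10.7 degrees, less where a joint would pass 70% of its speed; a pose out of reach is approached as far as the arm can. A call with a gripper value outside its range is refused whole. "grip" is the opening in per cent of the stroke, from 0 (shut) to 100 (fully open), set as the call begins (left out, the last holds). The fingers move at their own pace and stop on an object; "grip_force" is the grip in N (left out, the last holds). Time passes only in rows, so rows that repeat a pose let the fingers close. It gives the time, the measured TCP pose, the force, the opening and the grip force at its end, in the units of the state.
- ctrl.get_state(): the state, without advancing time (a new reading comes with each control period).
- ctrl.read_camera(name): name is "scene" or "side" or "wrist"; returns (picture, depth): 480x640x3 uint8, red, green, blue; 480x640 float32, m along the optical axis (not along the pixel's ray), 0 where there is no reading.
- ctrl.camera_model(name): a dict with "intrinsics" (3x3 intrinsics, pixels), "k1" (the pictures are not rectified: a ray, as slopes to the right and down, at radius r is drawn at 1 + k1 r^2 times it, then the intrinsics apply), "extrinsics" (4x4, takes a point from world to camera coordinates); the wrist camera has in their place "hand_eye" (4x4, takes a point from camera to tool coordinates, whose origin is the TCP and whose axes are the flange's). Camera axes: x right, y down, z forward; pixel columns grow to the right and rows downward; lengths in m; the calibration is good to about 2 mm. A picture is of the moment at which its call begins: read the wrist's pose just before it. camera_model takes no time and is no camera call.
- ctrl.sign_off(): hands the job in; it is judged then, once.
Trained networks look in the newest picture that a camera, given by its name, has taken for a name from the list of things; names that differ only in an ending like _2 or _b are one class to them, and where a whole thing is asked for, a point or a joint stands for the part that bears it (a point fixed in the world has none). Each returns a list of dicts, best first, with "score" (0 to 1); they miss things now and then, are a little off and sometimes report something else, mostly with a low value. They report only what shows in the picture. A call takes as long as a camera call.
- ctrl.find_in(camera, query): "uv" ([column, row] in pixels, amid what is visible of it).
The state is a dict: "time": time; "qpos": joint angles; "dq": joint speeds; "joint_efforts": joint torques, N m; "eef_pos": TCP position; "tcp_rot": TCP orientation; "contact_force": force on the tool from outside, world axes, zero at the start; "wrist_torque": the same for the moment, N m; "opening": opening from 0.0 (shut) to 1.0 (fully open); "finger_force": force on a finger pad.
Only numpy, scipy, OpenCV 4.12 (cv2) and the standard library are available. Lean on these libraries where they do the work, as an engineer would, in place of code of your own. Each camera call takes 0.05 s, during which the arm holds its last target. There are 200 camera calls.

## Working session

There is one attempt and no reset: what is moved stays moved. The work goes in short steps, Python scripts to look and compute and a tool call to move; the robot and the scene stay as the last step left them, time stands still between calls to the robot, and variables do not carry over. Pictures are saved under pics/ and viewed, at most 10 in all, crops included, and the job is handed in when it is done.

Besides the shell and the picture viewer there is one more tool, called after "Emit:" as name(argument=value, ...), one argument or row to a line, values as JSON. carry_out: Moves the arm, as the interface text tells. Its arguments: {"type":"object","properties":{"deltas":{"type":"array"},"grip":{"type":"number"},"grip_force":{"type":"number"}},"required":["deltas"]}

```bash
mkdir -p pics; ls; cat > h.py <<'E'
import numpy as np, cv2
from scipy.spatial.transform import Rotation as R
from plant import ctrl
def model(n):
    m=ctrl.camera_model(n); K=np.array(m["intrinsics"]); k1=m["k1"]
    if "extrinsics" in m: T=np.linalg.inv(np.array(m["extrinsics"]))
    else:
        s=ctrl.get_state(); A=np.eye(4); A[:3,:3]=R.from_quat(s["tcp_rot"]).as_matrix(); A[:3,3]=s["eef_pos"]
        T=A@np.array(m["hand_eye"])
    return K,k1,T   # T cam->world
def rays(n_or_m,uv):
    K,k1,T=n_or_m
    d=np.array([k1,0,0,0],float)
    return cv2.undistortPoints(np.array(uv,float).reshape(-1,1,2),K,d)[:,0]
def cloud(M,depth):
    v,u=np.mgrid[0:480,0:640]; p=rays(M,np.stack([u.ravel(),v.ravel()],1)); z=depth.ravel()
    P=np.c_[p*z[:,None],z]@M[2][:3,:3].T+M[2][:3,3]
    P[z==0]=np.nan
    return P.reshape(480,640,3)
def proj(M,P):
    K,k1,T=M; E=np.linalg.inv(T)
    return cv2.projectPoints(np.array(P,float).reshape(-1,1,3),cv2.Rodrigues(E[:3,:3])[0],E[:3,3],K,np.array([k1,0,0,0],float))[0][:,0]
def save(n,img): cv2.imwrite(f"pics/{n}.png",img[...,::-1])
E
cat > a.py <<'E'
from h import *
for c in ["scene","side"]:
    M=model(c); im,d=ctrl.read_camera(c); save(c,im); C=cloud(M,d); np.savez(c+".npz",C=C,im=im)
    print(c,M[2][:3,3].round(3))
    for q in ["stand","pan","cap_face","cap_grip","crank_grip","index","parts_bin","ball0_center"]:
        for r in ctrl.find_in(c,q)[:2]:
            u,v=np.round(r["uv"]).astype(int); print(q,round(r["score"],2),u,v,C[v,u].round(3))
print(ctrl.grasp_offset, ctrl.get_state())
E
python3 a.py
```

```text
pics
scene [1.054 0.703 0.87 ]
stand 0.98 326 285 [0.613 0.098 0.109]
stand 0.19 195 231 [ 0.72  -0.258  0.039]
pan 0.91 268 192 [ 0.485 -0.339  0.001]
cap_face 0.68 334 237 [0.573 0.063 0.181]
cap_grip 0.71 327 285 [0.61  0.097 0.107]
cap_grip 0.59 332 238 [0.575 0.06  0.178]
crank_grip 0.84 326 256 [0.603 0.081 0.164]
index 0.86 322 261 [0.61  0.079 0.153]
parts_bin 0.62 425 362 [0.515 0.282 0.005]
ball0_center 0.28 322 256 [0.609 0.077 0.163]
side [0.413 0.566 0.714]
stand 0.7 307 254 [0.564 0.052 0.163]
stand 0.61 300 294 [0.589 0.018 0.009]
pan 0.86 373 192 [ 0.506 -0.347  0.005]
pan 0.31 289 264 [0.583 0.09  0.172]
cap_face 0.92 308 252 [0.562 0.053 0.169]
cap_grip 0.98 304 251 [0.567 0.057 0.174]
cap_grip 0.73 188 372 [0.685 0.276 0.101]
crank_grip 0.7 291 263 [0.58  0.09  0.175]
parts_bin 0.58 290 429 [0.529 0.28  0.005]
ball0_center 0.62 303 248 [0.568 0.06  0.184]
0.0187 {'time': 0.9, 'qpos': array([ 1.15895300e+00,  2.86303929e-01,  1.57667858e+00, -4.73769433e-05,
        1.27860424e+00, -1.50005729e-01]), 'dq': array([ 1.89811213e-03,  1.06018392e-03, -7.42008064e-04,  8.36364907e-04,
       -3.73050256e-05,  1.28860435e-03]), 'joint_efforts': array([ 6.54021351e-04, -4.05940497e+01, -2.92954928e+01, -4.99245607e-05,
        2.98581208e-04, -3.01711445e-06]), 'eef_pos': array([0.1747109 , 0.65198994, 0.23133386]), 'tcp_rot': array([ 1.30538368e-01,  9.91443258e-01, -3.45195479e-06,  2.26138910e-05]), 'contact_force': array([ 0.3613033 , -0.14208906, -0.33688226]), 'wrist_torque': array([-0.00191929, -0.02560646,  0.01780316]), 'finger_force': 0.0, 'opening': 1.0018535448367487}
```

View both.

View pics/scene.png

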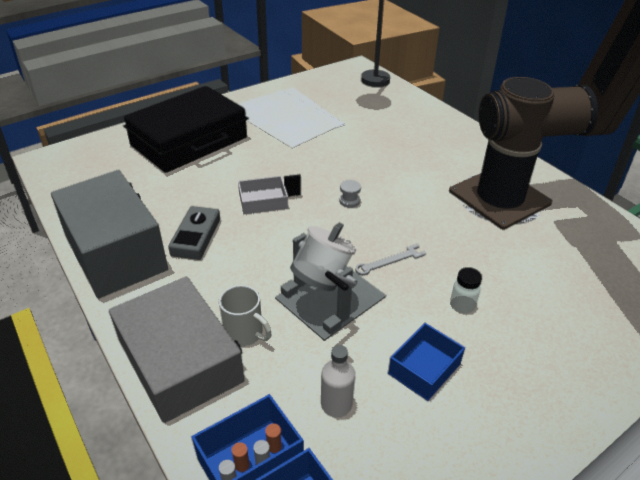

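View pics/side.png

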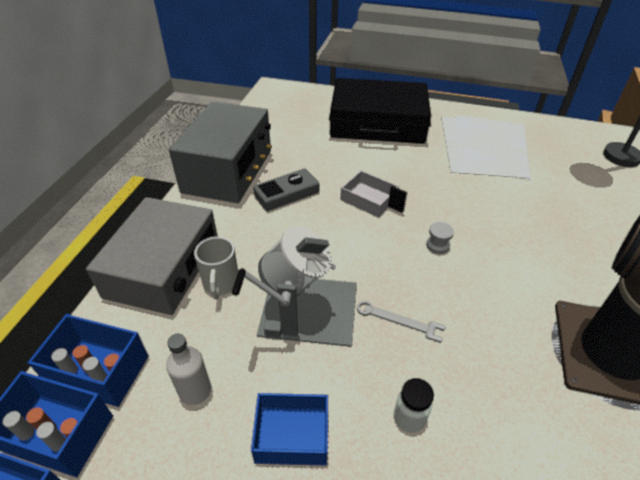

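```bash
cat > b.py <<'E'
from h import *
def onplane(M,uv,z):
    p=rays(M,uv); d=np.c_[p,np.ones(len(p))]@M[2][:3,:3].T; o=M[2][:3,3]
    return o+d*((z-o[2])/d[:,2])[:,None]
vis=[]
for c in ["scene","side"]:
    f=np.load(c+".npz"); C=f["C"]; im=f["im"]; M=model(c)
    X,Y,Z=C[...,0],C[...,1],C[...,2]
    # bench z bias
    print(c,"bench z",np.nanmedian(Z[(abs(X-.4)<.05)&(abs(Y-0.2)<.1)]))
    hsv=cv2.cvtColor(im,cv2.COLOR_RGB2HSV)
    print("plate hsv", hsv[310,340] if c=="side" else hsv[300,360], "bench", hsv[240,400])
    # pan: everything with z in 12..75mm near
    m=(Z>.012)&(Z<.09)&(abs(X-.5)<.13)&(abs(Y+.345)<.085)
    P=C[m]; print("pan n",len(P),P.min(0).round(3),P.max(0).round(3))
    hd=m&(im.max(2)<70); print("handle n",hd.sum(),np.median(C[hd],0).round(3),np.percentile(C[hd],[5,95],axis=0).round(3).tolist())
    rim=m&~hd&(Z>.03)&(Z<.045); r=cv2.minAreaRect(C[rim][:,:2].astype(np.float32)*1000); print("rim",rim.sum(),r)
    pts=P[:,:2]
    # plate
    pl=(hsv[...,1]<45)&(im.max(2)<150)&(abs(Z-.006)<.012)&(abs(X-.56)<.18)&(abs(Y-.06)<.14)
    pl=cv2.morphologyEx(pl.astype(np.uint8),cv2.MORPH_OPEN,np.ones((3,3)))
    n,l,s,_=cv2.connectedComponentsWithStats(pl); k=1+np.argmax(s[1:,4]); v,u=np.where(l==k)
    W=onplane(M,np.c_[u,v],.006); r=cv2.minAreaRect(W[:,:2].astype(np.float32)*1000); print("plate",len(u),r,cv2.boxPoints(r).round(0).tolist())
    o=im.copy(); o[l==k]=(255,0,0); o[rim]=(0,255,0); o[hd]=(255,255,0); vis.append(cv2.resize(o[150:360,220:460],None,fx=1.6,fy=1.6))
save("seg",np.hstack(vis))
E
python3 b.py
```

```text
scene bench z 0.0008133541860679827
plate hsv [ 86  15 117] bench [ 37  17 200]
pan n 1128 [ 0.425 -0.382  0.012] [ 0.581 -0.26   0.068]
handle n 271 [ 0.446 -0.286  0.044] [[0.43, -0.293, 0.016], [0.462, -0.279, 0.064]]
rim 334 ((495.05767822265625, -309.7269592285156), (98.9530029296875, 150.08729553222656), 68.8125)
plate 3177 ((553.3656005859375, 60.76426315307617), (196.79080200195312, 181.99758911132812), 7.935824394226074) [[443.0, 137.0], [468.0, -43.0], [663.0, -16.0], [638.0, 164.0]]
side bench z 0.0020653929281262973
plate hsv [ 60   6 121] bench [ 23  32 193]
pan n 1304 [ 0.422 -0.38   0.012] [ 0.58 -0.26  0.07]
handle n 461 [ 0.451 -0.288  0.034] [[0.427, -0.36, 0.015], [0.56, -0.278, 0.067]]
rim 397 ((493.68231201171875, -311.7294921875), (97.2842788696289, 152.6550750732422), 69.11680603027344)
plate 4032 ((558.6814575195312, 79.4454116821289), (174.83462524414062, 223.8047332763672), 7.798375606536865) [[457.0, 178.0], [487.0, -43.0], [660.0, -20.0], [630.0, 202.0]]
```

View pics/seg.png

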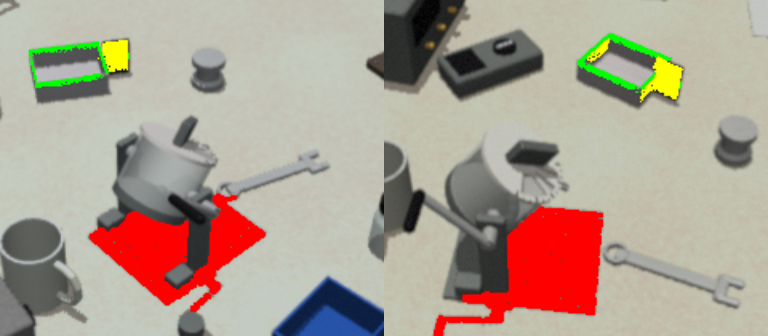

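```bash
cat >> h.py <<'E'
def down(yaw_deg):  # tool down, tool x pointing opposite to heading yaw (tool y = heading's left... )
    return R.from_euler("z",yaw_deg,degrees=True)*R.from_quat([0,1,0,0])
def plan(pos,rot,ref=None):
    if ref is None:
        s=ctrl.get_state(); ref=(s["eef_pos"],R.from_quat(s["tcp_rot"]))
    p,r=ref
    d=r.inv().apply(np.array(pos)-p); w=(r.inv()*rot).as_rotvec()
    print("d",d.round(4).tolist(),"w",w.round(4).tolist(),"rows",max(np.linalg.norm(d)/.0625,np.linalg.norm(w)/.1867).round(1))
E
cat > c.py <<'E'
from h import *
from b import onplane
m=ctrl.camera_model("wrist"); print(np.array(m["hand_eye"]).round(3).tolist(), np.array(m["intrinsics"]).round(0).tolist())
from scipy.optimize import least_squares
for c in ["side","scene"]:
    f=np.load(c+".npz"); C=f["C"]; im=f["im"]; M=model(c); Z=C[...,2];X=C[...,0];Y=C[...,1]
    hsv=cv2.cvtColor(im,cv2.COLOR_RGB2HSV)
    pl=((hsv[...,1]<45)&(im.max(2)<150)&(abs(Z-.006)<.012)&(abs(X-.56)<.18)&(abs(Y-.06)<.14)).astype(np.uint8)
    pl=cv2.morphologyEx(pl,cv2.MORPH_OPEN,np.ones((11,11)))
    v,u=np.where(pl>0); W=onplane(M,np.c_[u,v],.006)[:,:2]
    r=cv2.minAreaRect(W.astype(np.float32)*1000); print(c,r)
    for yaw in (6,7,7.7,8.5,9.5):
        a=np.radians(yaw); q=W@np.array([[np.cos(a),-np.sin(a)],[np.sin(a),np.cos(a)]])
        print(yaw,np.percentile(q,[.3,99.7],axis=0).round(4).tolist())
E
python3 c.py | tail -14
python3 - <<'E'
from h import *
plan((.5,.2,.30),down(0))
plan((.446,-.286,.20),down(-21),(np.array([.5,.2,.30]),down(0)))
E
```

```text
plate 4032 ((558.6814575195312, 79.4454116821289), (174.83462524414062, 223.8047332763672), 7.798375606536865) [[457.0, 178.0], [487.0, -43.0], [660.0, -20.0], [630.0, 202.0]]
[[0.001, -0.952, -0.307, 0.079], [1.0, 0.001, 0.001, -0.0], [-0.001, -0.307, 0.952, -0.143], [0.0, 0.0, 0.0, 1.0]] [[422.0, 0.0, 320.0], [0.0, 422.0, 239.0], [0.0, 0.0, 1.0]]
side ((563.8004150390625, 47.3456916809082), (175.31564331054688, 150.3709716796875), 11.556224822998047)
6 [[0.4783, -0.0914], [0.651, 0.0605]]
7 [[0.4785, -0.1003], [0.6509, 0.051]]
7.7 [[0.4784, -0.1065], [0.6505, 0.0443]]
8.5 [[0.4781, -0.1136], [0.6501, 0.0366]]
9.5 [[0.4773, -0.1224], [0.6496, 0.027]]
scene ((568.3470458984375, 66.07334899902344), (111.9215316772461, 170.63812255859375), 59.09931945800781)
6 [[0.4798, -0.0762], [0.6527, 0.0624]]
7 [[0.4799, -0.0865], [0.6528, 0.0528]]
7.7 [[0.4799, -0.0937], [0.6527, 0.046]]
8.5 [[0.4799, -0.1019], [0.6525, 0.0383]]
9.5 [[0.4797, -0.1121], [0.6521, 0.0287]]
d [-0.4312, -0.3524, -0.0686] w [-0.0, 0.0, -0.2618] rows 9.0
d [0.054, -0.486, 0.1] w [0.0, 0.0, 0.3665] rows 8.0
```

```bash
sed -i 's/^/ /;s/^ //' b.py; python3 - <<'E'
s=open('b.py').read(); i=s.index('vis=[]'); open('b.py','w').write(s[:i])
open('h.py','a').write('''
def calls(pos,rot,n,ref=None,k=5):
    """print cumulative rows, in calls of k, of a straight path of n rows"""
    if ref is None:
        s=ctrl.get_state(); ref=(np.array(s["eef_pos"]),R.from_quat(s["tcp_rot"]))
    p0,r0=ref; dp=np.array(pos)-p0; w=(r0.inv()*rot).as_rotvec()
    print("mm/row",(np.linalg.norm(dp)/n*1e3).round(1),"deg/row",np.degrees(np.linalg.norm(w)/n).round(1))
    for a in range(0,n,k):
        ra=r0*R.from_rotvec(w*a/n); out=[]
        for b in range(a+1,min(a+k,n)+1):
            out+=ra.inv().apply(dp*(b-a)/n).round(4).tolist()+(w*(b-a)/n).round(4).tolist()
        print([float(x)+0 for x in out])
    return np.array(pos),rot
''')
E
python3 - <<'E'
from h import *
calls((.52,.045,.33),down(8),13)
E
```

```text
mm/row 54.3 deg/row 1.8
[-0.0377, -0.0382, -0.0076, 0.0, 0.0, -0.0309, -0.0755, -0.0765, -0.0152, 0.0, 0.0, -0.0618, -0.1132, -0.1147, -0.0228, 0.0, 0.0, -0.0926, -0.151, -0.1529, -0.0304, 0.0, 0.0, -0.1235, -0.1887, -0.1911, -0.0379, 0.0, 0.0, -0.1544]
[-0.0314, -0.0436, -0.0076, 0.0, 0.0, -0.0309, -0.0628, -0.0871, -0.0152, 0.0, 0.0, -0.0618, -0.0942, -0.1307, -0.0228, 0.0, 0.0, -0.0926, -0.1257, -0.1743, -0.0304, 0.0, 0.0, -0.1235, -0.1571, -0.2179, -0.0379, 0.0, 0.0, -0.1544]
[-0.0243, -0.0479, -0.0076, 0.0, 0.0, -0.0309, -0.0487, -0.0958, -0.0152, 0.0, 0.0, -0.0618, -0.073, -0.1437, -0.0228, 0.0, 0.0, -0.0926]
```

Emit:
carry_out(
  deltas=[-0.038,-0.038,-0.008,0,0,-0.03,-0.076,-0.076,-0.015,0,0,-0.06,-0.113,-0.115,-0.023,0,0,-0.09,-0.151,-0.153,-0.03,0,0,-0.125,-0.189,-0.191,-0.038,0,0,-0.155],
)

```text
time: 1.52
eef_pos: [0.3084, 0.417, 0.2698]
tcp_rot: [0.053, 0.999, 0.0, 0.0]
contact_force: [1.2, 0.7, 0.5]
opening: 0.996
finger_force: 0.0
```

Emit:
carry_out(
  deltas=[-0.031,-0.044,-0.008,0,0,-0.03,-0.063,-0.087,-0.015,0,0,-0.06,-0.094,-0.131,-0.023,0,0,-0.09,-0.126,-0.174,-0.03,0,0,-0.125,-0.157,-0.218,-0.038,0,0,-0.155],
)

```text
time: 2.15
eef_pos: [0.4412, 0.1835, 0.3079]
tcp_rot: [-0.025, 1.0, 0.0, 0.001]
contact_force: [-0.2, 0.8, 0.3]
opening: 1.0
finger_force: 0.0
```

Emit:
carry_out(
  deltas=[-0.024,-0.048,-0.008,0,0,-0.03,-0.049,-0.096,-0.015,0,0,-0.06,-0.073,-0.144,-0.023,0,0,-0.09,-0.073,-0.144,-0.023,0,0,-0.09,-0.073,-0.144,-0.023,0,0,-0.09],
)

```text
time: 2.78
eef_pos: [0.5202, 0.045, 0.3301]
tcp_rot: [-0.069, 0.998, 0.0, -0.0]
contact_force: [-1.2, -0.4, -0.4]
opening: 0.997
finger_force: 0.0
```

```bash
cat > w.py <<'E'
import sys
from h import *
n=sys.argv[1]
M=model("wrist"); s=ctrl.get_state(); im,d=ctrl.read_camera("wrist"); save(n,im); C=cloud(M,d); np.savez(n+".npz",C=C,im=im,K=M[0],k1=M[1],T=M[2])
print(s["time"],s["eef_pos"].round(4),R.from_quat(s["tcp_rot"]).as_rotvec().round(3))
for q in sys.argv[2:]:
    for r in ctrl.find_in("wrist",q)[:2]:
        u,v=np.round(r["uv"]).astype(int); print(q,round(r["score"],2),u,v,C[v,u].round(3))
E
python3 w.py w1 stand cap_face cap_grip index crank_grip
```

```text
2.775 [0.5202 0.045  0.3301] [ 2.160e-01 -3.134e+00 -1.000e-03]
stand 0.79 324 239 [0.565 0.056 0.088]
stand 0.36 319 278 [0.56  0.05  0.196]
cap_face 0.63 307 273 [0.569 0.042 0.168]
cap_grip 0.96 304 270 [0.568 0.039 0.165]
index 0.72 318 275 [0.558 0.049 0.195]
crank_grip 0.89 318 278 [0.559 0.049 0.197]
```

View pics/w1.png

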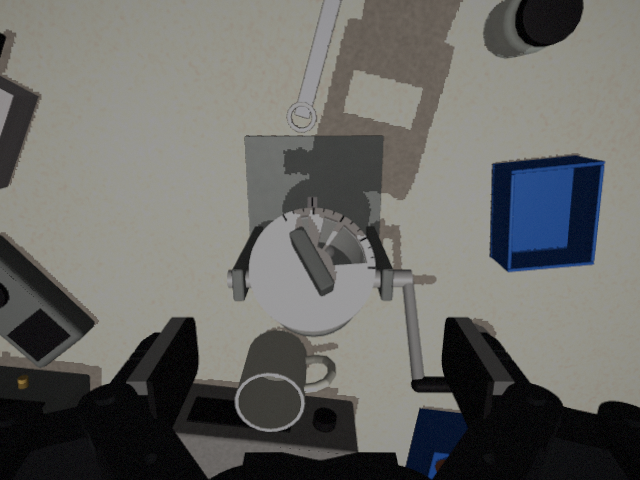

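```bash
cat > e.py <<'E'
from h import *
from b import onplane
f=np.load("w1.npz"); M=(f["K"],float(f["k1"]),f["T"]); im=f["im"]; C=f["C"]
W=onplane(M,[[246,136],[383,135],[249,228],[383,190]],.006)[:,:2]; print(W.round(4).tolist())
a=W[1]-W[0]; print("width",np.linalg.norm(a),"yaw front",np.degrees(np.arctan2(-a[0],a[1])),"yaw L",np.degrees(np.arctan2(*(W[2]-W[0])[::-1])),"yaw R",np.degrees(np.arctan2(*(W[3]-W[1])[::-1])))
yaw=np.arctan2(-a[0],a[1]); 
Rs=R.from_euler("z",yaw).as_matrix(); o=np.r_[(W[0]+W[1])/2,0]+Rs@[.115,0,0]; print("stand",o.round(4))
S=lambda P:o+np.array(P)@Rs.T
t=np.radians(35); z=np.array([-np.sin(t),0,np.cos(t)]); tr=np.array([0,0,.125]); fc=tr+.045*z
low=np.array([-np.cos(t),0,-np.sin(t)]); lf=np.array([0,1.,0])
named={"index":fc+.050*low,"tabout":fc+.059*low,"top":fc-.05*low,"left":fc+.05*lf,"right":fc-.05*lf,"crank":[.0636,.105,.1886],"grip":tr+.067*z}
for k,v in named.items(): print(k,proj(M,[S(v)])[0].round(1),S(v).round(4))
# rectified face: 5 px/mm, index at bottom; image right = seen from outside
n=560; s=.11/n; jj,ii=np.meshgrid(np.arange(n),np.arange(n)); 
A=(jj-n/2)*s; B=(ii-n/2)*s   # seen from outside with low at bottom: right = ?
right=np.cross(-low,z)  # up=-low, outward=z : right=up x out
P=fc+A[...,None]*right+B[...,None]*low
uv=proj(M,S(P.reshape(-1,3))).reshape(n,n,2).astype(np.float32)
face=cv2.remap(im,uv[...,0],uv[...,1],cv2.INTER_CUBIC)
pol=cv2.warpPolar(face,(280,720),(n/2,n/2),280,cv2.WARP_POLAR_LINEAR)  # rows: angle cw from right, 0.5deg
pol=cv2.rotate(pol,cv2.ROTATE_90_COUNTERCLOCKWISE)[:140]
save("face",np.vstack([cv2.copyMakeBorder(face,0,0,0,160,cv2.BORDER_CONSTANT)[:,:720],pol])[:,:720])
cv2.imwrite("pics/x.png",face)
E
python3 e.py; python3 - <<'E'
import cv2
i=cv2.imread('pics/face.png'); print(i.shape); cv2.imwrite('pics/face.png',cv2.resize(i,None,fx=.85,fy=.85))
E
```

```text
[[0.4873, -0.0393], [0.4658, 0.1064], [0.5896, -0.0272], [0.5246, 0.1175]]
width 0.1472902573301863 yaw front 8.380242077994723 yaw L 6.732951825167086 yaw R 10.69741636602025
stand [0.5903 0.0503 0.    ]
index [313.5 207.2] [0.5242 0.0406 0.1332]
tabout [313.5 197.1] [0.5169 0.0395 0.128 ]
top [313.8 330.7] [0.6053 0.0525 0.1905]
left [376.9 265.7] [0.5575 0.096  0.1619]
right [250.4 266.7] [ 0.572  -0.0029  0.1619]
crank [447.3 383.2] [0.6379 0.1635 0.1886]
grip [313.2 259.3] [0.5523 0.0447 0.1799]
(700, 720, 3)
```

View pics/face.png

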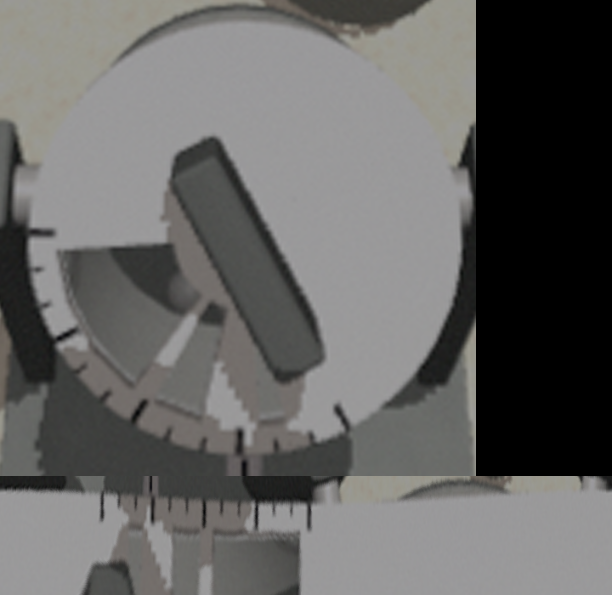

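```bash
python3 - <<'E'
from h import *
calls((.443,-.285,.17),down(-21),8)
E
```

```text
mm/row 46.9 deg/row 3.6
[0.0153, -0.0396, 0.02, 0.0, 0.0, 0.0633, 0.0306, -0.0792, 0.0401, 0.0, 0.0, 0.1266, 0.0459, -0.1188, 0.0601, 0.0, 0.0, 0.1899, 0.0612, -0.1584, 0.0801, 0.0, 0.0, 0.2532, 0.0765, -0.198, 0.1002, 0.0, 0.0, 0.3165]
[0.0022, -0.0424, 0.02, 0.0, 0.0, 0.0633, 0.0044, -0.0848, 0.0401, 0.0, 0.0, 0.1266, 0.0067, -0.1272, 0.0601, 0.0, 0.0, 0.1899]
```

Emit:
carry_out(
  deltas=[0.015,-0.04,0.02,0,0,0.063,0.031,-0.079,0.04,0,0,0.127,0.046,-0.119,0.06,0,0,0.19,0.061,-0.158,0.08,0,0,0.253,0.077,-0.198,0.1,0,0,0.317],
)

```text
time: 3.7
eef_pos: [0.4712, -0.1626, 0.23]
tcp_rot: [0.09, 0.996, -0.0, 0.0]
contact_force: [0.8, -0.5, -0.0]
opening: 1.003
finger_force: 0.0
```

Emit:
carry_out(
  deltas=[0.002,-0.042,0.02,0,0,0.063,0.004,-0.085,0.04,0,0,0.127,0.007,-0.127,0.06,0,0,0.19,0.007,-0.127,0.06,0,0,0.19],
)

```text
time: 4.2
eef_pos: [0.4407, -0.2866, 0.1685]
tcp_rot: [0.185, 0.983, 0.001, -0.002]
contact_force: [0.0, 0.6, -0.2]
opening: 1.004
finger_force: 0.0
```

```bash
python3 w.py w2 pan; python3 - <<'E'
from h import *
f=np.load("w2.npz"); C=f["C"]; im=f["im"]; Z=C[...,2]
near=(np.hypot(C[...,0]-.5,C[...,1]+.31)<.14)
hd=near&(im.max(2)<80)&(Z>.05)&(Z<.08); P=C[hd]; print("hd top",hd.sum(),P.mean(0).round(4),cv2.minAreaRect(P[:,:2].astype(np.float32)*1000))
rim=near&~hd&(Z>.034)&(Z<.044); P=C[rim]; print("rim",len(P),np.median(P[:,2]),cv2.minAreaRect(P[:,:2].astype(np.float32)*1000))
E
```

```text
4.2 [ 0.4407 -0.2866  0.1685] [-5.800e-01 -3.084e+00 -3.000e-03]
hd top 1065 [ 0.4404 -0.2909  0.0644] ((442.0699462890625, -291.53387451171875), (9.954358100891113, 41.920589447021484), 68.64131927490234)
rim 2888 0.038051320016555645 ((522.818603515625, -322.1085205078125), (98.9511489868164, 213.66844177246094), 73.63993072509766)
```

View pics/w2.png

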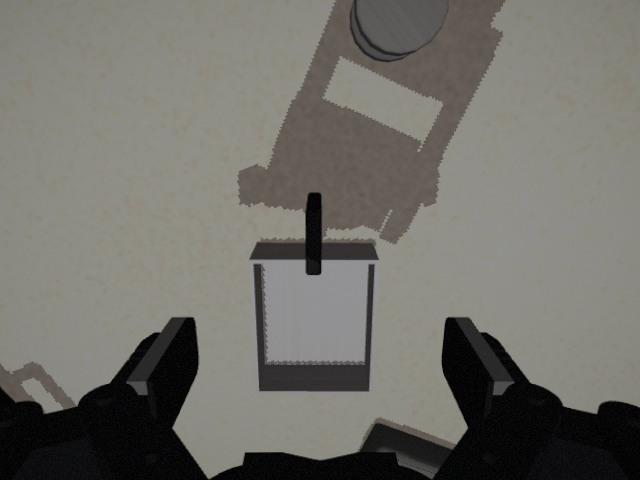

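```bash
python3 - <<'E'
from h import *
ref=calls((.4384,-.290,.028),down(-21.4),4)
def S(P,y=8.4):
    return np.array([.590,.050,0])+R.from_euler("z",y,degrees=True).apply(P)
# lift, then to staging in front of stand, then in
ref=calls((.4384,-.290,.10),down(-21.4),2,ref)
st=S([-.129-.16,0,.05]); b=S([-.129,0,.0345]); print(st,b, np.linalg.norm(st[:2]))
E
```

```text
mm/row 35.6 deg/row 0.1
[0.0004, -0.0015, 0.0356, 0.0002, -0.0001, 0.0012, 0.0009, -0.0029, 0.0712, 0.0003, -0.0002, 0.0024, 0.0013, -0.0044, 0.1067, 0.0005, -0.0003, 0.0036, 0.0017, -0.0059, 0.1423, 0.0006, -0.0003, 0.0049]
mm/row 36.0 deg/row 0.0
[0.0, 0.0, -0.036, 0.0, 0.0, 0.0, 0.0, 0.0, -0.072, 0.0, 0.0, 0.0]
[0.3041003 0.007782  0.05     ] [0.46238387 0.03115529 0.0345    ] 0.30419985122860926
```

Emit:
carry_out(
  deltas=[0,-0.0015,0.036,0,0,0,0.001,-0.003,0.071,0,0,0.002,0.0015,-0.0045,0.107,0,0,0.004,0.0015,-0.006,0.1405,0,0,0.005,0.0015,-0.006,0.1405,0,0,0.005],
)

```text
time: 4.92
eef_pos: [0.4377, -0.2881, 0.0281]
tcp_rot: [0.185, 0.983, 0.002, -0.002]
contact_force: [-0.9, 0.0, -0.2]
opening: 0.999
finger_force: 0.0
```

Emit:
carry_out(
  deltas=[0,0,0,0,0,0,0,0,0,0,0,0,0,0,0,0,0,0,0,0,0,0,0,0],
  grip=0,
  grip_force=70,
)

```text
time: 5.42
eef_pos: [0.4388, -0.291, 0.0305]
tcp_rot: [0.186, 0.983, -0.0, 0.001]
contact_force: [-0.5, 0.1, -0.4]
opening: 0.144
finger_force: 0.0
```

```bash
python3 - <<'E'
from h import *
s=ctrl.get_state(); print(s["opening"],s["finger_force"],s["eef_pos"])
for c in ("scene","side"):
    C=np.load(c+".npz")["C"]; Z=C[...,2]
    for nm,(x0,x1,y0,y1) in {"coup":(.3,.47,-.23,-.05),"wrench":(.25,.46,-.03,.15)}.items():
        m=(C[...,0]>x0)&(C[...,0]<x1)&(C[...,1]>y0)&(C[...,1]<y1)&(Z>(.02 if nm=="coup" else .006))&(Z<.08)
        P=C[m]; print(c,nm,len(P),np.percentile(P,[2,98],axis=0).round(3).tolist())
E
```

```text
0.14434230472995305 0.0 [ 0.43878661 -0.29102195  0.03052481]
scene coup 319 [[0.314, -0.217, 0.021], [0.361, -0.17, 0.054]]
scene wrench 373 [[0.309, 0.007, 0.006], [0.458, 0.057, 0.011]]
side coup 442 [[0.314, -0.219, 0.021], [0.358, -0.171, 0.054]]
side wrench 758 [[0.312, 0.007, 0.006], [0.457, 0.056, 0.012]]
```

Emit:
carry_out(
  deltas=[0,0,0,0,0,0,0,0,0,0,0,0,0,0,-0.011,0,0,0,0,0,-0.022,0,0,0,0,0,-0.022,0,0,0],
)

```text
time: 6.05
eef_pos: [0.4391, -0.2914, 0.053]
tcp_rot: [0.186, 0.983, -0.001, 0.001]
contact_force: [1.0, -0.7, -1.6]
opening: 0.108
finger_force: 68.1
```

```bash
python3 - <<'E'
from h import *
s=ctrl.get_state(); print(s["opening"],s["finger_force"],s["eef_pos"],s["contact_force"])
def S(P,y=8.4): return np.array([.590,.050,0])+R.from_euler("z",y,degrees=True).apply(P)
r=(np.array([.4384,-.290,.050]),down(-21.4))
r=calls(S([-.164,-.15,.05]),down(8.4),5,r)
r=calls(S([-.164,0,.05]),down(8.4),4,r)
E
```

```text
0.10751206239786641 68.05933356285095 [ 0.43906967 -0.29136663  0.05301229] [ 1.0228003  -0.6928266  -1.60838683]
mm/row 33.6 deg/row 6.0
[0.0101, 0.032, 0.0, 0.0, 0.0, -0.104, 0.0203, 0.0641, 0.0, 0.0, 0.0, -0.208, 0.0304, 0.0961, 0.0, 0.0, 0.0, -0.3121, 0.0405, 0.1282, 0.0, 0.0, 0.0, -0.4161, 0.0507, 0.1602, 0.0, 0.0, 0.0, -0.5201]
mm/row 37.5 deg/row 0.0
[0.0, 0.0375, 0.0, 0.0, 0.0, 0.0, 0.0, 0.075, 0.0, 0.0, 0.0, 0.0, 0.0, 0.1125, 0.0, 0.0, 0.0, 0.0, 0.0, 0.15, 0.0, 0.0, 0.0, 0.0]
```

Emit:
carry_out(
  deltas=[0.01,0.032,0,0,0,-0.104,0.02,0.064,0,0,0,-0.208,0.03,0.096,0,0,0,-0.312,0.041,0.128,0,0,0,-0.416,0.051,0.161,0.001,0,0,-0.52],
)

```text
time: 6.68
eef_pos: [0.4496, -0.1211, 0.0507]
tcp_rot: [-0.075, 0.997, -0.0, -0.0]
contact_force: [0.5, 0.1, -1.3]
opening: 0.108
finger_force: 68.3
```

Emit:
carry_out(
  deltas=[0,0.037,0,0,0,0,0,0.075,0,0,0,0,0,0.112,0,0,0,0,0,0.15,0,0,0,0,0,0.15,0,0,0,0],
)

```text
time: 7.3
eef_pos: [0.4268, 0.028, 0.0503]
tcp_rot: [-0.075, 0.997, 0.0, -0.001]
contact_force: [-0.4, -0.4, -1.1]
opening: 0.11
finger_force: 68.5
```

```bash
python3 w.py w3 pan index cap_grip; python3 - <<'E'
from h import *
s=ctrl.get_state(); print(s["finger_force"],s["contact_force"])
def S(P,y=8.4): return np.array([.590,.050,0])+R.from_euler("z",y,degrees=True).apply(P)
calls(S([-.129,0,.053]),down(8.4),3)
E
```

```text
7.3 [0.4268 0.028  0.0503] [ 2.350e-01 -3.131e+00 -1.000e-03]
pan 0.66 321 358 [0.42  0.027 0.085]
68.54777097702026 [ 0.22475784  0.14138312 -1.21252098]
mm/row 11.6 deg/row 0.0
[-0.0115, 0.0002, -0.0007, -0.0001, 0.0001, -0.0004, -0.0231, 0.0005, -0.0014, -0.0002, 0.0002, -0.0009, -0.0346, 0.0007, -0.0021, -0.0003, 0.0003, -0.0013]
```

View pics/w3.png

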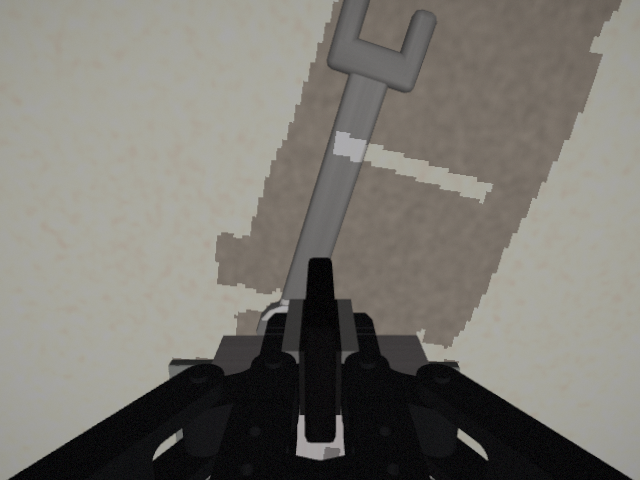

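```bash
python3 - <<'E'
from h import *
from b import onplane
f=np.load("w3.npz"); M=(f["K"],float(f["k1"]),f["T"]); C=f["C"]; im=f["im"]
g=cv2.cvtColor(im,cv2.COLOR_RGB2GRAY)
Rz=R.from_euler("z",-8.4,degrees=True)
loc=lambda W: Rz.apply(W-np.array([.59,.05,0]))
print(loc(onplane(M,[[172,362],[458,362]],.006)).round(4).tolist())
print("pan top corners?",loc(onplane(M,[[222,338],[420,338]],.060)).round(4).tolist())
m=(C[...,2]>.004)&(C[...,2]<.02)&(C[...,0]>.36)&(C[...,0]<.47); P=C[m]
b=np.nanmedian(C[100:250,20:180,2]); print("bench",b)
w=C[200:260,300:335,2]; print("wrench shaft",np.nanmedian(w)-b); w=C[305:325,262:285,2]; print("ring", np.nanpercentile(w,[5,50,95])-b)
print(g[355:372,150:200:6]); 
E
```

```text
[[-0.1167, -0.0731, 0.006], [-0.1173, 0.073, 0.006]]
pan top corners? [[-0.1631, -0.0329, 0.06], [-0.1634, 0.0379, 0.06]]
bench 0.0003261557585945152
wrench shaft 0.006922082518636741
ring [0.00032173 0.00850899 0.06486621]
[[167 167 167 167 167 168 168 167 166]
 [167 166 167 168 168 167 167 166 162]
 [166 166 167 167 168 168 168 165 114]
 [167 166 166 167 122 120 167 165 113]
 [166 167 167 166  82  81  78 105  93]
 [166 167 168 166  40  38  34  35  35]
 [165 167 167 165  35  37  37  36  37]
 [166 167 167 164  37  39  37  37  34]
 [165 167 166 166  36  39  40  40  36]
 [164 167 167 148  45  47  44  44  22]
 [164 166 167 128  86  87  84  75  13]
 [163 166 168 127 103 101 101  17  12]
 [165 166 169 138 108 110 111  12  15]
 [167 167 167 139 113 110  82  14  12]
 [166 166 167 138 110 112  27  10  14]
 [167 167 167 149 110 111   5  11  10]
 [166 167 166 142 109 100  11  13  15]]
```

Emit:
carry_out(
  deltas=[-0.011,0,0,0,0,0,-0.023,0,0,0,0,0,-0.034,0,0,0,0,0,-0.034,0,0.007,0,0,0,-0.034,0,0.011,0,0,0],
)

```text
time: 8.12
eef_pos: [0.4609, 0.0313, 0.0388]
tcp_rot: [-0.073, 0.997, 0.0, -0.001]
contact_force: [0.3, -0.5, -1.8]
opening: 0.104
finger_force: 68.6
```

Emit:
carry_out(
  deltas=[0,0,0.002,0,0,0,0,0,0.004,0,0,0],
)

```text
time: 8.38
eef_pos: [0.4609, 0.0312, 0.0366]
tcp_rot: [-0.073, 0.997, 0.0, -0.001]
contact_force: [-9.9, 0.7, 16.5]
opening: 0.107
finger_force: 71.5
```

Emit:
carry_out(
  deltas=[0,0,-0.002,0,0,0,0,0,-0.002,0,0,0],
)

```text
time: 8.62
eef_pos: [0.4617, 0.0311, 0.038]
tcp_rot: [-0.073, 0.997, -0.0, 0.0]
contact_force: [0.3, 0.3, -0.8]
opening: 0.105
finger_force: 68.6
```

Emit:
carry_out(
  deltas=[0,0,0,0,0,0,0,0,0,0,0,0,0,0,0,0,0,0,0,0,0,0,0,0],
  grip=55,
)

```text
time: 9.12
eef_pos: [0.4617, 0.0311, 0.0379]
tcp_rot: [-0.073, 0.997, -0.0, 0.0]
contact_force: [-0.0, 0.3, 0.0]
opening: 0.55
finger_force: 0.0
```

Emit:
carry_out(
  deltas=[0.012,0,-0.02,0,0,0,0.025,0,-0.06,0,0,0,0.028,0,-0.12,0,0,0,0.028,0,-0.18,0,0,0,0.028,0,-0.24,0,0,0],
)

```text
time: 9.75
eef_pos: [0.4334, 0.0271, 0.2798]
tcp_rot: [-0.073, 0.997, -0.0, 0.0]
contact_force: [0.6, 0.2, -0.4]
opening: 0.547
finger_force: 0.0
```

```bash
python3 w.py w4 >/dev/null; cat >> h.py <<'E'
O=np.array([.590,.050,0]); Y=8.4
def S(P,y=None): return O+R.from_euler("z",Y,degrees=True).apply(P)
tt=np.radians(35); ZC=np.array([-np.sin(tt),0,np.cos(tt)]); TR=np.array([0,0,.125])
def capR(alpha):  # tool along -cap z, tool x = low rotated anticlockwise by alpha (deg)
    base=R.from_matrix(np.c_[[-np.cos(tt),0,-np.sin(tt)],[0,1,0],-ZC])
    return R.from_euler("z",Y,degrees=True)*R.from_rotvec(ZC*np.radians(alpha))*base
def capP(h): return S(TR+(h-.0187)*ZC)   # TCP for grasp point h from tipping axis
E
python3 - <<'E'
from h import *
f=np.load("w4.npz"); C=f["C"]; im=f["im"]; Z=C[...,2]
L=R.from_euler("z",-Y,degrees=True).apply((C-O).reshape(-1,3)).reshape(C.shape)
hd=(im.max(2)<80)&(Z>.06)&(Z<.08)&(abs(L[...,0]+.125)<.05)&(abs(L[...,1])<.04)
print("handle",hd.sum(),L[hd].mean(0).round(4),cv2.minAreaRect(L[hd][:,:2].astype(np.float32)*1000))
rim=(Z>.035)&(Z<.05)&(abs(L[...,0]+.06)<.08)&(abs(L[...,1])<.056); P=L[rim]; print("rim",len(P),np.percentile(P,[1,50,99],axis=0).round(4).tolist())
s=ctrl.get_state(); print(s["qpos"].round(2))
r=calls((.46,.03,.33),down(Y-150),15)
r=calls(capP(.130),capR(-150),5,r)
E
```

```text
handle 541 [-0.1281  0.0003  0.0707] ((-126.69509887695312, 0.0804910659790039), (41.25766372680664, 9.768516540527344), 0.15099316835403442)
rim 1348 [[-0.1065, -0.0446, 0.0353], [-0.0805, 0.0087, 0.0438], [0.0025, 0.045, 0.046]]
[-0.17 -0.32  2.07 -0.    1.37 -1.89]
mm/row 3.1 deg/row 10.0
[-0.0016, 0.0, -0.0027, 0.0012, 0.0008, 0.1745, -0.0031, 0.0, -0.0053, 0.0025, 0.0016, 0.349, -0.0047, 0.0, -0.008, 0.0037, 0.0024, 0.5235, -0.0063, 0.0, -0.0107, 0.005, 0.0032, 0.6981, -0.0078, 0.0, -0.0133, 0.0062, 0.0041, 0.8726]
[-0.001, 0.0012, -0.0027, 0.0012, 0.0008, 0.1745, -0.002, 0.0024, -0.0053, 0.0025, 0.0016, 0.349, -0.003, 0.0035, -0.008, 0.0037, 0.0024, 0.5235, -0.004, 0.0047, -0.0107, 0.005, 0.0032, 0.6981, -0.0051, 0.0059, -0.0134, 0.0062, 0.0041, 0.8726]
[0.0003, 0.0015, -0.0027, 0.0012, 0.0008, 0.1745, 0.0005, 0.003, -0.0054, 0.0025, 0.0016, 0.349, 0.0008, 0.0045, -0.0081, 0.0037, 0.0024, 0.5235, 0.001, 0.0061, -0.0107, 0.005, 0.0032, 0.6981, 0.0013, 0.0076, -0.0134, 0.0062, 0.0041, 0.8726]
mm/row 26.5 deg/row 7.0
[0.0118, 0.0066, 0.0228, -0.0611, 0.1058, 0.0, 0.0236, 0.0133, 0.0455, -0.1222, 0.2116, 0.0, 0.0354, 0.0199, 0.0683, -0.1833, 0.3174, 0.0, 0.0472, 0.0265, 0.0911, -0.2443, 0.4232, 0.0, 0.059, 0.0332, 0.1138, -0.3054, 0.529, 0.0]
```

Emit:
carry_out(
  deltas=[-0.002,0,-0.003,0,0,0.175,-0.003,0,-0.005,0,0,0.35,-0.005,0,-0.008,0,0,0.524,-0.006,0,-0.011,0,0,0.698,-0.008,0,-0.013,0,0,0.873],
)

```text
time: 10.42
eef_pos: [0.4418, 0.0282, 0.2906]
tcp_rot: [0.358, 0.934, -0.0, -0.0]
contact_force: [-0.1, -0.1, 0.2]
opening: 0.549
finger_force: 0.0
```

Emit:
carry_out(
  deltas=[-0.001,0.001,-0.003,0,0,0.175,-0.002,0.002,-0.005,0,0,0.35,-0.003,0.004,-0.008,0,0,0.524,-0.004,0.005,-0.011,0,0,0.698,-0.005,0.006,-0.013,0,0,0.873],
)

```text
time: 11.05
eef_pos: [0.4495, 0.0294, 0.3036]
tcp_rot: [0.719, 0.695, -0.0, -0.0]
contact_force: [-0.3, 0.4, -0.4]
opening: 0.554
finger_force: 0.0
```

Emit:
carry_out(
  deltas=[0,0.0015,-0.003,0,0,0.175,0,0.003,-0.005,0,0,0.35,0.001,0.0045,-0.008,0,0,0.524,0.001,0.006,-0.011,0,0,0.698,0.001,0.0075,-0.013,0,0,0.873],
)

```text
time: 11.68
eef_pos: [0.4571, 0.0302, 0.3166]
tcp_rot: [0.946, 0.325, -0.0, -0.0]
contact_force: [0.3, -0.2, -0.1]
opening: 0.555
finger_force: 0.0
```

```bash
python3 - <<'E'
from h import *
s=ctrl.get_state(); print(s["qpos"].round(2),s["eef_pos"])
calls(capP(.130),capR(-150),5)
E
```

```text
[-0.16 -0.27  1.98  0.    1.43  0.75] [0.45705447 0.03017463 0.31657066]
mm/row 24.5 deg/row 7.0
[0.0123, 0.0069, 0.0201, -0.0607, 0.106, -0.0014, 0.0246, 0.0139, 0.0402, -0.1215, 0.2121, -0.0028, 0.0369, 0.0208, 0.0602, -0.1822, 0.3181, -0.0042, 0.0492, 0.0278, 0.0803, -0.2429, 0.4242, -0.0056, 0.0615, 0.0347, 0.1004, -0.3037, 0.5302, -0.007]
```

Emit:
carry_out(
  deltas=[0.012,0.007,0.02,-0.061,0.106,-0.001,0.025,0.014,0.04,-0.121,0.212,-0.003,0.037,0.021,0.06,-0.182,0.318,-0.004,0.049,0.028,0.08,-0.243,0.424,-0.006,0.061,0.035,0.1,-0.304,0.53,-0.007],
)

```text
time: 12.3
eef_pos: [0.5269, 0.0404, 0.2164]
tcp_rot: [0.899, 0.316, 0.298, 0.057]
contact_force: [-0.3, 1.1, -1.3]
opening: 0.553
finger_force: 0.0
```

Emit:
carry_out(
  deltas=[0,0,0,0,0,0],
)

```text
time: 12.42
eef_pos: [0.524, 0.0409, 0.2127]
tcp_rot: [0.901, 0.316, 0.292, 0.054]
contact_force: [-0.4, -1.0, -0.3]
opening: 0.552
finger_force: 0.0
```

```bash
python3 w.py w5 cap_grip; python3 - <<'E'
from h import *
s=ctrl.get_state(); print(s["qpos"].round(2),s["eef_pos"])
plan(capP(.130),capR(-150))
calls(capP(.069),capR(-150),4)
E
```

```text
12.425 [0.524  0.0409 0.2127] [2.738 0.96  0.888]
cap_grip 0.81 335 244 [0.559 0.05  0.195]
cap_grip 0.6 299 248 [0.559 0.059 0.159]
[-0.22 -0.34  2.3   0.35  0.64  0.45] [0.52680553 0.04039198 0.21752056]
d [-0.0005, -0.0006, 0.0012] w [-0.0026, -0.0008, 0.0049] rows 0.0
mm/row 15.5 deg/row 0.1
[-0.0001, -0.0001, 0.0155, -0.0007, -0.0002, 0.0012, -0.0003, -0.0002, 0.0311, -0.0013, -0.0004, 0.0025, -0.0004, -0.0003, 0.0466, -0.002, -0.0006, 0.0037, -0.0005, -0.0004, 0.0622, -0.0026, -0.0008, 0.0049]
```

View pics/w5.png

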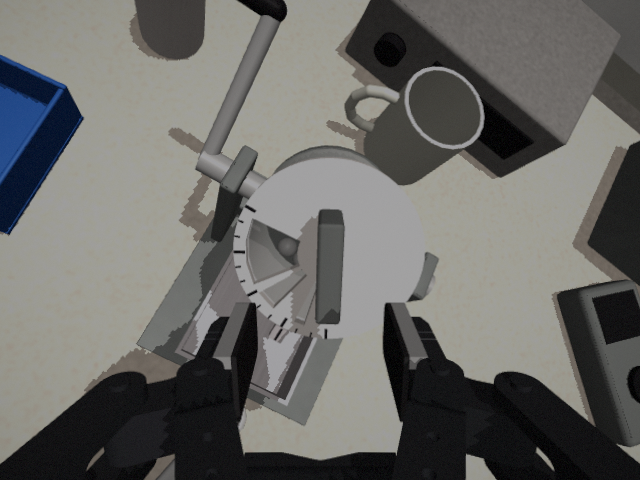

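```bash
python3 w.py w6; python3 - <<'E'
from h import *
f=np.load("w6.npz"); C=f["C"]; im=f["im"]
g=(C-O); L=R.from_euler("z",-Y,degrees=True).apply(g.reshape(-1,3)).reshape(C.shape)-TR
h=L@ZC; rad=np.linalg.norm(L-h[...,None]*ZC,axis=-1)
b=(h>.068)&(h<.082)&(rad<.035); P=L[b]; print(b.sum(),"h",np.median(h[b]))
x=P@np.array([-np.cos(tt),0,-np.sin(tt)]); y=-P[:,1]
r=cv2.minAreaRect(np.c_[x,y].astype(np.float32)*1000); print("bar low,right",r)
fc=(h>.043)&(h<.047)&(rad<.06); x=L[fc]@np.array([-np.cos(tt),0,-np.sin(tt)]); print("face h",np.median(h[fc]),cv2.minEnclosingCircle(np.c_[x,-L[fc][:,1]].astype(np.float32)*1000))
s=ctrl.get_state(); T=R.from_quat(s["tcp_rot"]); 
v,u=np.where(b); print("uv",u.mean(),v.mean())
Pw=C[b].mean(0); print("bar centre in tool",T.inv().apply(Pw-s["eef_pos"]).round(4)); print(s["eef_pos"],s["dq"].round(3))
E
```

```text
12.525 [0.5268 0.0404 0.2175] [2.731 0.96  0.896]
2577 h 0.07493406677084812
bar low,right ((-0.6396961212158203, 0.9622821807861328), (50.312931060791016, 11.987899780273438), 28.476909637451172)
face h 0.04512512051436511 ((4.675970554351807, 0.7013423442840576), 55.02974319458008)
uv 321.12922002328287 276.930539386884
bar centre in tool [ 0.0006 -0.0001  0.0382]
[0.52750115 0.04032519 0.21866827] [ 0.    -0.004 -0.019  0.007 -0.006 -0.008]
```

Emit:
carry_out(
  deltas=[0,0,0.016,0,0,0.01,0,0,0.031,0,0,0.02,0,0,0.046,0,0,0.026,0,0,0.062,0,0,0.026,0,0,0.062,0,0,0.026],
)

```text
time: 13.2
eef_pos: [0.5627, 0.046, 0.1668]
tcp_rot: [0.904, 0.305, 0.296, 0.052]
contact_force: [0.7, -0.1, -0.5]
opening: 0.551
finger_force: 0.0
```

Emit:
carry_out(
  deltas=[0,0,0,0,0,0,0,0,0,0,0,0,0,0,0,0,0,0,0,0,0,0,0,0],
  grip=0,
  grip_force=40,
)

```text
time: 13.7
eef_pos: [0.5625, 0.0454, 0.1676]
tcp_rot: [0.903, 0.304, 0.297, 0.053]
contact_force: [-4.6, -2.2, 5.6]
opening: 0.13
finger_force: 42.1
```

```bash
python3 - <<'E'
from h import *
s=ctrl.get_state(); print(s["qpos"].round(2),s["eef_pos"],s["opening"],s["finger_force"],s["contact_force"].round(1),s["wrist_torque"].round(2))
plan(capP(.069),capR(-151.5))
r=calls(s["eef_pos"],capR(-90),8,(s["eef_pos"],capR(-151.5)))
E
```

```text
[-0.18 -0.17  2.27  0.41  0.49  0.43] [0.56249087 0.04544756 0.16763871] 0.1301749725825211 42.0562881231308 [-4.6 -2.2  5.6] [-0.29  0.33 -0.22]
d [-0.0012, -0.0012, 0.0006] w [-0.0001, -0.0032, 0.0056] rows 0.0
mm/row 0.0 deg/row 7.7
[0.0, 0.0, 0.0, 0.0, 0.0, -0.1342, 0.0, 0.0, 0.0, 0.0, 0.0, -0.2683, 0.0, 0.0, 0.0, 0.0, 0.0, -0.4025, 0.0, 0.0, 0.0, 0.0, 0.0, -0.5367, 0.0, 0.0, 0.0, 0.0, 0.0, -0.6709]
[0.0, 0.0, 0.0, 0.0, 0.0, -0.1342, 0.0, 0.0, 0.0, 0.0, 0.0, -0.2683, 0.0, 0.0, 0.0, 0.0, 0.0, -0.4025]
```

Emit:
carry_out(
  deltas=[0,0,0,0,0,-0.13,0,0,0,0,0,-0.27,0,0,0,0,0,-0.4,0,0,0,0,0,-0.54,0,0,0,0,0,-0.67],
)

```text
time: 14.32
eef_pos: [0.5618, 0.046, 0.1671]
tcp_rot: [0.752, 0.586, 0.263, 0.147]
contact_force: [-7.9, -1.1, 8.4]
opening: 0.132
finger_force: 42.6
```

Emit:
carry_out(
  deltas=[0,0,0,0,0,-0.13,0,0,0,0,0,-0.27,0,0,0,0,0,-0.4,0,0,0,0,0,-0.4],
)

```text
time: 14.82
eef_pos: [0.5613, 0.046, 0.1668]
tcp_rot: [0.621, 0.724, 0.228, 0.195]
contact_force: [-9.3, -2.2, 8.6]
opening: 0.13
finger_force: 42.9
```

```bash
python3 - <<'E'
from h import *
s=ctrl.get_state(); print(s["qpos"].round(2),s["eef_pos"],s["opening"],s["finger_force"],s["contact_force"].round(1),s["wrist_torque"].round(2))
plan(capP(.069),capR(-90))
E
```

```text
[-0.18 -0.17  2.27  0.41  0.5  -0.64] [0.56132076 0.04604847 0.16682467] 0.13007386732868384 42.91659951210022 [-9.3 -2.2  8.6] [-0.32  0.85 -0.02]
d [-0.0003, -0.0003, 0.0006] w [-0.0006, -0.0036, 0.004] rows 0.0
```

Emit:
carry_out(
  deltas=[0,0,0,0,0,0,0,0,0,0,0,0,0,0,0,0,0,0],
  grip=55,
)

```text
time: 15.2
eef_pos: [0.5616, 0.046, 0.1656]
tcp_rot: [0.622, 0.723, 0.228, 0.195]
contact_force: [-0.4, -0.1, 0.7]
opening: 0.553
finger_force: 0.0
```

Emit:
carry_out(
  deltas=[0,0,-0.03,0,0,0,0,0,-0.06,0,0,0,0,0,-0.1,0,0,0,0,0,-0.1,0,0,0,0,0,-0.1,0,0,0],
)

```text
time: 15.82
eef_pos: [0.5049, 0.0373, 0.2471]
tcp_rot: [0.622, 0.723, 0.228, 0.195]
contact_force: [0.1, 0.0, -0.6]
opening: 0.556
finger_force: 0.0
```

```bash
sleep 0; python3 w.py w7; cat > face.py <<'E'
import sys
from h import *
f=np.load(sys.argv[1]+".npz"); M=(f["K"],float(f["k1"]),f["T"]); im=f["im"]; C=f["C"]
L=R.from_euler("z",-Y,degrees=True).apply((C-O).reshape(-1,3)).reshape(C.shape)-TR
h=L@ZC; rad=np.linalg.norm(L-h[...,None]*ZC,axis=-1); b=(h>.068)&(h<.082)&(rad<.035); P=L[b]
low=np.array([-np.cos(tt),0,-np.sin(tt)])
print("bar",b.sum(),np.median(h[b]),cv2.minAreaRect(np.c_[P@low,-P[:,1]].astype(np.float32)*1000))
n=560; s=.124/n; jj,ii=np.meshgrid(np.arange(n),np.arange(n))
P=TR+.045*ZC+((jj-n/2)*s)[...,None]*np.array([0,-1.,0])+((ii-n/2)*s)[...,None]*low
uv=proj(M,S(P.reshape(-1,3))).reshape(n,n,2).astype(np.float32)
save(sys.argv[1]+"f",cv2.remap(im,uv[...,0],uv[...,1],cv2.INTER_CUBIC))
E
python3 face.py w7
```

```text
15.825 [0.5049 0.0373 0.2471] [1.744 2.026 0.639]
bar 1878 0.07491816298088416 ((-0.25022315979003906, 0.7617225646972656), (11.992818832397461, 50.56243896484375), 0.07650546729564667)
```

View pics/w7f.png

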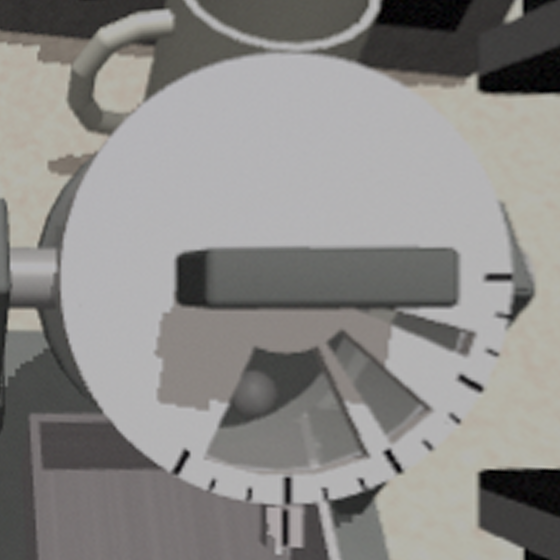

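```bash
python3 - <<'E'
from h import *
r=calls(S([.060,.105,.275]),down(Y-90),6)
print(r[0])
E
```

```text
mm/row 30.4 deg/row 5.8
[0.0174, 0.0228, 0.0101, 0.1014, -0.0005, 0.0004, 0.0349, 0.0455, 0.0201, 0.2029, -0.0011, 0.0008, 0.0523, 0.0683, 0.0302, 0.3043, -0.0016, 0.0012, 0.0697, 0.091, 0.0403, 0.4057, -0.0022, 0.0015, 0.0872, 0.1138, 0.0504, 0.5072, -0.0027, 0.0019]
[0.0175, 0.0247, -0.0023, 0.1014, -0.0005, 0.0004]
[0.63401762 0.16263858 0.275     ]
```

Emit:
carry_out(
  deltas=[0.017,0.023,0.01,0.101,0,0,0.035,0.046,0.02,0.203,0,0,0.052,0.068,0.03,0.304,-0.002,0.001,0.07,0.091,0.04,0.406,-0.002,0.0015,0.087,0.114,0.05,0.507,-0.003,0.002],
)

```text
time: 16.5
eef_pos: [0.6134, 0.1426, 0.27]
tcp_rot: [0.652, 0.756, 0.037, 0.032]
contact_force: [-0.3, -0.8, 0.4]
opening: 0.552
finger_force: 0.0
```

Emit:
carry_out(
  deltas=[0.018,0.025,-0.002,0.101,0,0,0.018,0.025,-0.002,0.101,0,0,0.018,0.025,-0.002,0.101,0,0],
)

```text
time: 16.88
eef_pos: [0.634, 0.1628, 0.2745]
tcp_rot: [0.653, 0.757, -0.0, 0.0]
contact_force: [-0.3, -0.7, 0.0]
opening: 0.546
finger_force: 0.0
```

```bash
python3 w.py w8 crank_grip; python3 - <<'E'
from h import *
f=np.load("w8.npz"); C=f["C"]; im=f["im"]
L=R.from_euler("z",-Y,degrees=True).apply((C-O).reshape(-1,3)).reshape(C.shape)
m=(im.max(2)<75)&(abs(L[...,0]-.064)<.03)&(abs(L[...,1]-.105)<.05)&(abs(L[...,2]-.189)<.02); P=L[m]
print(len(P),P.mean(0).round(4),np.percentile(P,[1,99],axis=0).round(4).tolist())
s=ctrl.get_state(); print(s["qpos"].round(2)); plan(S([.0636,.105,.275]),down(Y-90)); calls(S([.0636,.105,.170]),down(Y-90),4)
E
```

```text
16.875 [0.634  0.1628 0.2745] [ 2.052e+00  2.379e+00 -1.000e-03]
crank_grip 0.89 270 325 [0.609 0.085 0.148]
1705 [0.064  0.1034 0.1929] [[0.0489, 0.0789, 0.1731], [0.0701, 0.127, 0.1959]]
[ 0.1   0.21  1.59 -0.    1.34 -0.05]
d [0.0002, 0.004, 0.0013] w [0.0018, 0.0007, -0.0001] rows 0.1
mm/row 26.6 deg/row 0.0
[0.0001, 0.001, 0.0266, 0.0005, 0.0002, 0.0, 0.0001, 0.0019, 0.0531, 0.0009, 0.0004, -0.0001, 0.0002, 0.0029, 0.0797, 0.0014, 0.0006, -0.0001, 0.0002, 0.0038, 0.1063, 0.0018, 0.0007, -0.0001]
```

Emit:
carry_out(
  deltas=[0,0.001,0.027,0,0,0,0,0.002,0.053,0,0,0,0,0.003,0.08,0,0,0,0,0.004,0.105,0,0,0,0,0.004,0.105,0,0,0],
)

```text
time: 17.6
eef_pos: [0.6366, 0.1626, 0.1699]
tcp_rot: [0.654, 0.757, -0.001, -0.0]
contact_force: [0.4, -0.1, 0.6]
opening: 0.548
finger_force: 0.0
```

Emit:
carry_out(
  deltas=[0,0,0,0,0,0,0,0,0,0,0,0,0,0,0,0,0,0,0,0,0,0,0,0],
  grip=0,
  grip_force=25,
)

```text
time: 18.1
eef_pos: [0.6388, 0.1632, 0.1744]
tcp_rot: [0.653, 0.757, 0.001, 0.002]
contact_force: [-5.4, -0.4, 6.3]
opening: 0.131
finger_force: 24.8
```

```bash
cat > arc.py <<'E'
from h import *
import sys
a0,a1,n=float(sys.argv[1]),float(sys.argv[2]),int(sys.argv[3])
s=ctrl.get_state(); print(s["eef_pos"],s["opening"],s["finger_force"],s["contact_force"].round(1))
L=R.from_euler("z",-Y,degrees=True).apply(s["eef_pos"]-O)+[0,0,.0187]; print("grasp in stand",L.round(4),"angle",np.degrees(np.arctan2(L[0],L[2]-.125)),"rad",np.hypot(L[0],L[2]-.125))
t=np.radians(np.linspace(a0,a1,n+1)); 
for k in range(0,n,5):
    print([(round(.09*(np.sin(x)-np.sin(t[k])),4),round(-.09*(np.cos(x)-np.cos(t[k])),4)) for x in t[k+1:k+6]])
E
python3 arc.py 45 -45 20
```

```text
[0.6388352  0.16324502 0.17436279] 0.1308682531424787 24.796502888202667 [-5.4 -0.4  6.3]
grasp in stand [0.0649 0.1049 0.1931] angle 43.61728495517936 rad 0.09401408596895695
[(np.float64(-0.0052), np.float64(-0.0048)), (np.float64(-0.0107), np.float64(-0.0092)), (np.float64(-0.0166), np.float64(-0.0131)), (np.float64(-0.0228), np.float64(-0.0166)), (np.float64(-0.0292), np.float64(-0.0195))]
[(np.float64(-0.0066), np.float64(-0.0024)), (np.float64(-0.0134), np.float64(-0.0044)), (np.float64(-0.0204), np.float64(-0.0057)), (np.float64(-0.0274), np.float64(-0.0066)), (np.float64(-0.0344), np.float64(-0.0069))]
[(np.float64(-0.0071), np.float64(0.0003)), (np.float64(-0.0141), np.float64(0.0011)), (np.float64(-0.021), np.float64(0.0025)), (np.float64(-0.0278), np.float64(0.0044)), (np.float64(-0.0344), np.float64(0.0069))]
[(np.float64(-0.0064), np.float64(0.003)), (np.float64(-0.0126), np.float64(0.0064)), (np.float64(-0.0185), np.float64(0.0103)), (np.float64(-0.024), np.float64(0.0147)), (np.float64(-0.0292), np.float64(0.0195))]
```

Emit:
carry_out(
  deltas=[0,-0.005,-0.005,0,0,0,0,-0.011,-0.009,0,0,0,0,-0.017,-0.013,0,0,0,0,-0.023,-0.0165,0,0,0,0,-0.029,-0.0195,0,0,0],
)

```text
time: 18.73
eef_pos: [0.6136, 0.1597, 0.1941]
tcp_rot: [0.654, 0.757, 0.006, 0.005]
contact_force: [7.7, 1.5, -0.5]
opening: 0.131
finger_force: 24.3
```

Emit:
carry_out(
  deltas=[0,-0.0065,-0.0025,0,0,0,0,-0.0135,-0.0045,0,0,0,0,-0.0205,-0.0055,0,0,0,0,-0.0275,-0.0065,0,0,0,0,-0.0345,-0.007,0,0,0],
)

```text
time: 19.35
eef_pos: [0.5816, 0.1552, 0.2044]
tcp_rot: [0.654, 0.757, 0.009, 0.007]
contact_force: [7.8, 2.9, 7.5]
opening: 0.126
finger_force: 24.5
```

Emit:
carry_out(
  deltas=[0,-0.007,0,0,0,0,0,-0.014,0.001,0,0,0,0,-0.021,0.0025,0,0,0,0,-0.028,0.0045,0,0,0,0,-0.0345,0.007,0,0,0],
)

```text
time: 19.98
eef_pos: [0.5463, 0.1502, 0.1972]
tcp_rot: [0.654, 0.757, 0.007, 0.006]
contact_force: [3.6, 2.8, 7.3]
opening: 0.127
finger_force: 26.4
```

Emit:
carry_out(
  deltas=[0,-0.0065,0.003,0,0,0,0,-0.0125,0.0065,0,0,0,0,-0.0185,0.0105,0,0,0,0,-0.024,0.0145,0,0,0,0,-0.029,0.0195,0,0,0],
)

```text
time: 20.6
eef_pos: [0.5158, 0.1459, 0.1764]
tcp_rot: [0.653, 0.757, 0.005, 0.004]
contact_force: [-1.6, 2.1, 11.2]
opening: 0.127
finger_force: 28.0
```

```bash
python3 arc.py -45 -50 1
```

```text
[0.51579151 0.14594709 0.17638388] 0.12726225539199765 28.04088681936264 [-1.6  2.1 11.2]
grasp in stand [-0.0594  0.1058  0.1951] angle -40.28131361028595 rad 0.09186759640781408
[(np.float64(-0.0053), np.float64(0.0058))]
```

Emit:
carry_out(
  deltas=[0,-0.003,0.003,0,0,0,0,-0.005,0.006,0,0,0,0,-0.008,0.009,0,0,0,0,-0.008,0.009,0,0,0],
)

```text
time: 21.1
eef_pos: [0.513, 0.1456, 0.1731]
tcp_rot: [0.654, 0.757, 0.01, 0.008]
contact_force: [1.1, 3.4, 22.3]
opening: 0.128
finger_force: 29.1
```

```bash
python3 arc.py -45 -50 1|head -2;  python3 - <<'E'
from h import *
C={}
for c in ["side","scene"]:
    M=model(c); im,d=ctrl.read_camera(c); save(c+"2",im); np.savez(c+"2.npz",C=cloud(M,d),im=im)
    for k in range(3):
        for r in ctrl.find_in(c,f"ball{k}_center")[:3]:
            u,v=np.round(r["uv"]).astype(int); print(c,k,round(r["score"],2),u,v)
    x=proj(M,[S([-.05,0,.04])])[0].astype(int); print(x)
    C[c]=cv2.resize(im[x[1]-75:x[1]+75,x[0]-65:x[0]+65],None,fx=3,fy=3,interpolation=cv2.INTER_CUBIC)
save("tip",np.hstack(list(C.values())))
E
```

```text
[0.51295564 0.14557672 0.17307048] 0.12782095191434506 29.136545956134796 [ 1.1  3.4 22.3]
grasp in stand [-0.0623  0.1058  0.1918] angle -42.99597624915291 rad 0.09129113405078419
side 0 0.4 345 301
side 1 0.48 346 306
side 2 0.7 282 303
side 2 0.56 284 277
side 2 0.41 336 307
[320 298]
[339 278]
```

View pics/tip.png

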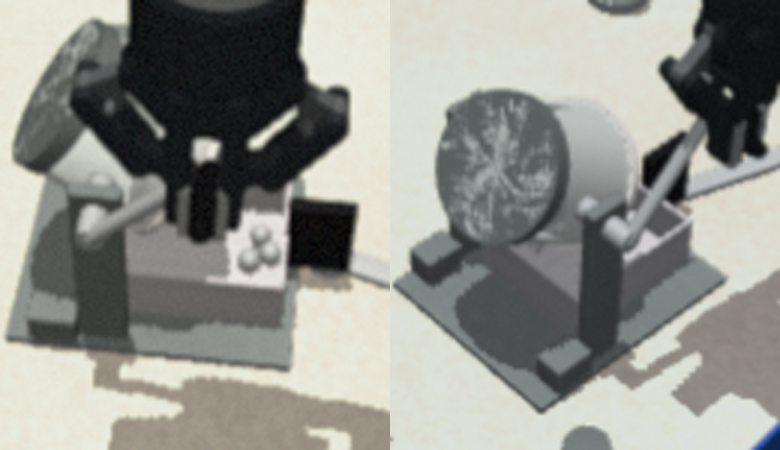

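Emit:
carry_out(
  deltas=[0,0.008,-0.009,0,0,0,0,0.013,-0.014,0,0,0,0,0.0185,-0.018,0,0,0,0,0.025,-0.022,0,0,0,0,0.031,-0.0255,0,0,0],
)

```text
time: 22.12
eef_pos: [0.5301, 0.148, 0.1879]
tcp_rot: [0.653, 0.757, -0.006, -0.005]
contact_force: [-17.3, -0.7, 14.8]
opening: 0.129
finger_force: 28.1
```

Emit:
carry_out(
  deltas=[0,0.0065,-0.003,0,0,0,0,0.013,-0.0055,0,0,0,0,0.02,-0.0075,0,0,0,0,0.027,-0.009,0,0,0,0,0.034,-0.01,0,0,0],
)

```text
time: 22.75
eef_pos: [0.5675, 0.1533, 0.1995]
tcp_rot: [0.653, 0.757, -0.002, -0.001]
contact_force: [-8.2, -0.3, 10.1]
opening: 0.125
finger_force: 27.9
```

Emit:
carry_out(
  deltas=[0,0.007,0,0,0,0,0,0.014,0.0005,0,0,0,0,0.021,0.0015,0,0,0,0,0.028,0.0035,0,0,0,0,0.035,0.006,0,0,0],
)

```text
time: 23.38
eef_pos: [0.6032, 0.1582, 0.1932]
tcp_rot: [0.653, 0.757, -0.001, -0.0]
contact_force: [-4.7, -0.7, 7.7]
opening: 0.128
finger_force: 29.2
```

```bash
python3 arc.py 20 45 5
```

```text
[0.60315804 0.15820103 0.19320205] 0.12811999606194815 29.1832834482193 [-4.7 -0.7  7.7]
grasp in stand [0.0288 0.1051 0.2119] angle 18.34938077149445 rad 0.09155732766264893
[(np.float64(0.0073), np.float64(0.003)), (np.float64(0.0142), np.float64(0.0066)), (np.float64(0.0208), np.float64(0.0108)), (np.float64(0.0271), np.float64(0.0156)), (np.float64(0.0329), np.float64(0.0209))]
```

Emit:
carry_out(
  deltas=[0,0.007,0.003,0,0,0,0,0.014,0.0065,0,0,0,0,0.021,0.011,0,0,0,0,0.027,0.0155,0,0,0,0,0.033,0.021,0,0,0],
)

```text
time: 24.0
eef_pos: [0.6357, 0.1628, 0.1716]
tcp_rot: [0.653, 0.757, -0.001, -0.0]
contact_force: [-4.1, -1.5, 5.7]
opening: 0.125
finger_force: 30.5
```

Emit:
carry_out(
  deltas=[0,0.003,0.003,0,0,0,0,0.006,0.006,0,0,0,0,0.009,0.009,0,0,0,0,0.009,0.009,0,0,0],
)

```text
time: 24.5
eef_pos: [0.6388, 0.1632, 0.1681]
tcp_rot: [0.653, 0.757, -0.008, -0.006]
contact_force: [-32.2, -6.4, 30.8]
opening: 0.13
finger_force: 33.5
```

```bash
python3 arc.py 20 45 5|head -2
```

```text
[0.63884872 0.16321898 0.16811028] 0.12989983875919206 33.53378176689148 [-32.2  -6.4  30.8]
grasp in stand [0.0649 0.1049 0.1868] angle 46.38097999039096 rad 0.08959831390600577
```

Emit:
carry_out(
  deltas=[0,-0.006,-0.006,0,0,0,0,-0.006,-0.006,0,0,0],
)

```text
time: 24.75
eef_pos: [0.6386, 0.1632, 0.1687]
tcp_rot: [0.653, 0.757, -0.0, 0.0]
contact_force: [-4.6, -1.9, 4.2]
opening: 0.128
finger_force: 30.5
```

Emit:
carry_out(
  deltas=[0,0,0,0,0,0,0,0,0,0,0,0,0,0,0,0,0,0,0,0,0,0,0,0],
  grip=50,
)

```text
time: 25.25
eef_pos: [0.64, 0.1636, 0.1682]
tcp_rot: [0.653, 0.757, 0.001, 0.001]
contact_force: [0.7, -0.4, 0.0]
opening: 0.502
finger_force: 0.0
```

Emit:
carry_out(
  deltas=[0,0,-0.03,0,0,0,0,0,-0.07,0,0,0,0,0,-0.12,0,0,0,0,0,-0.17,0,0,0,0,0,-0.17,0,0,0],
)

```text
time: 25.88
eef_pos: [0.6414, 0.1639, 0.3458]
tcp_rot: [0.653, 0.757, 0.005, 0.005]
contact_force: [0.1, 0.2, 0.8]
opening: 0.498
finger_force: 0.0
```

```bash
python3 - <<'E'
from h import *
calls((.50,.04,.345),down(Y-90),4)
for c in ["side","scene"]:
    M=model(c); im,d=ctrl.read_camera(c); save(c+"3",im); C=cloud(M,d); np.savez(c+"3.npz",C=C,im=im)
    L=R.from_euler("z",-Y,degrees=True).apply((C-O).reshape(-1,3)).reshape(C.shape)
    m=(im.max(2)<75)&(np.hypot(L[...,0],L[...,2]-.125)<.11)&(np.hypot(L[...,0],L[...,2]-.125)>.075)&(abs(L[...,1]-.107)<.02); P=L[m]
    print(c,len(P),"crank angle",np.degrees(np.arctan2(P[:,0].mean(),P[:,2].mean()-.125)))
    # compare with start
    D=np.load(c+".npz")["C"]; z0=(D[...,2]<.25)&(C[...,2]<.25)
    ch=z0&(np.linalg.norm(C-D,axis=-1)>.02); n,l,s,cen=cv2.connectedComponentsWithStats(cv2.morphologyEx(ch.astype(np.uint8),cv2.MORPH_OPEN,np.ones((4,4))))
    for k in range(1,n):
        if s[k,4]>40: print("  change",cen[k].round(),s[k,4],np.nanmedian(C[l==k],0).round(3))
E
```

```text
mm/row 47.0 deg/row 0.2
[-0.0255, -0.0395, -0.0004, 0.0038, 0.0003, 0.0001, -0.0509, -0.079, -0.0007, 0.0076, 0.0006, 0.0002, -0.0764, -0.1185, -0.0011, 0.0113, 0.001, 0.0003, -0.1019, -0.158, -0.0014, 0.0151, 0.0013, 0.0004]
side 164 crank angle 42.78050684796269
  change [376. 194.] 1208 [ 0.496 -0.341  0.002]
  change [318. 236.] 53 [0.551 0.029 0.189]
  change [306. 244.] 93 [0.57  0.038 0.171]
  change [324. 246.] 78 [0.549 0.007 0.142]
  change [626. 267.] 533 [-0.045 -0.222  0.004]
  change [317. 257.] 111 [0.549 0.031 0.13 ]
  change [312. 268.] 114 [0.55  0.074 0.155]
  change [351. 294.] 770 [0.478 0.034 0.041]
  change [324. 320.] 413 [0.524 0.085 0.035]
scene 151 crank angle 44.64925994654568
  change [494. 130.] 464 [ 0.056 -0.027  0.2  ]
  change [574. 158.] 1683 [0.039 0.178 0.224]
  change [260. 183.] 354 [ 0.481 -0.386 -0.001]
  change [278. 195.] 699 [ 0.469 -0.312  0.   ]
  change [331. 227.] 129 [0.561 0.035 0.18 ]
  change [344. 236.] 122 [0.553 0.067 0.178]
  change [364. 271.] 641 [0.485 0.042 0.038]
  change [324. 297.] 249 [0.592 0.064 0.033]
```

```bash
python3 - <<'E'
from h import *
low=np.array([-np.cos(tt),0,-np.sin(tt)])
for c in ["side3","scene3"]:
    f=np.load(c+".npz"); C=f["C"]; im=f["im"]
    L=R.from_euler("z",-Y,degrees=True).apply((C-O).reshape(-1,3)).reshape(C.shape); Q=L-TR
    h=Q@ZC; rad=np.linalg.norm(Q-h[...,None]*ZC,axis=-1); b=(h>.070)&(h<.080)&(rad<.035); P=Q[b]
    print(c,"bar",b.sum(),cv2.minAreaRect(np.c_[P@low,-P[:,1]].astype(np.float32)*1000))
    hd=(im.max(2)<80)&(L[...,2]>.055)&(L[...,2]<.08)&(abs(L[...,0]+.125)<.05)&(abs(L[...,1])<.04)
    print("handle",hd.sum(),cv2.minAreaRect(L[hd][:,:2].astype(np.float32)*1000))
    i=(L[...,0]>-.1)&(L[...,0]<-.01)&(abs(L[...,1])<.04)&(L[...,2]>.014)&(L[...,2]<.03)
    i=cv2.morphologyEx(i.astype(np.uint8),cv2.MORPH_OPEN,np.ones((2,2))); n,l,s,cen=cv2.connectedComponentsWithStats(i)
    for k in range(1,n):
        if s[k,4]>5: print("  in pan",cen[k].round(),s[k,4],L[l==k].mean(0).round(3))
for k in range(3):
    print(k,[(round(r["score"],2),np.round(r["uv"])) for r in ctrl.find_in("side",f"ball{k}_center")[:3]])
E
```

```text
side3 bar 173 ((-2.195251941680908, 0.7704753875732422), (12.709723472595215, 50.214866638183594), 0.7372417449951172)
handle 207 ((-125.15599060058594, 2.15069580078125), (11.945128440856934, 38.80976486206055), 85.64664459228516)
  in pan [342. 307.] 122 [-0.09  -0.001  0.019]
scene3 bar 97 ((-3.1595304012298584, -2.33843994140625), (48.29191970825195, 15.218658447265625), 84.15092468261719)
handle 127 ((-123.1263656616211, 4.67345666885376), (10.758451461791992, 42.34746170043945), 83.33998107910156)
  in pan [356. 276.] 22 [-0.097  0.004  0.018]
0 [(0.49, array([341., 302.])), (0.19, array([190., 368.]))]
1 [(0.57, array([345., 305.]))]
2 []
```

Emit:
carry_out(
  deltas=[-0.02,0,-0.02,0,0,0,-0.02,-0.04,-0.03,0,0,0,-0.02,-0.08,-0.03,0,0,0,-0.02,-0.12,-0.03,0,0,0,-0.02,-0.12,-0.03,0,0,0],
)

```text
time: 26.75
eef_pos: [0.5221, 0.1252, 0.3697]
tcp_rot: [0.654, 0.757, 0.001, 0.002]
contact_force: [0.4, 0.3, 0.5]
opening: 0.498
finger_force: 0.0
```

```bash
python3 w.py w9 ball0_center ball1_center pan cap_grip; python3 face.py w9; python3 - <<'E'
from h import *
f=np.load("w9.npz"); C=f["C"]
L=R.from_euler("z",-Y,degrees=True).apply((C-O).reshape(-1,3)).reshape(C.shape)
i=(L[...,0]>-.1)&(L[...,0]<-.01)&(abs(L[...,1])<.04)&(L[...,2]>.016)&(L[...,2]<.03)
n,l,s,cen=cv2.connectedComponentsWithStats(i.astype(np.uint8))
for k in range(1,n):
    if s[k,4]>20: print("in pan",cen[k].round(),s[k],L[l==k].mean(0).round(3))
E
```

```text
26.75 [0.5221 0.1252 0.3697] [2.051 2.374 0.004]
ball0_center 0.45 292 252 [0.504 0.024 0.022]
ball0_center 0.19 342 33 [0.526 0.276 0.005]
ball1_center 0.47 158 370 [ 0.345 -0.175  0.014]
ball1_center 0.41 284 239 [0.492 0.039 0.02 ]
pan 0.93 302 230 [0.513 0.05  0.008]
pan 0.27 159 368 [ 0.345 -0.174  0.01 ]
cap_grip 0.87 355 284 [0.565 0.057 0.17 ]
bar 820 0.07455067624975767 ((-0.9140462875366211, 0.4537181854248047), (50.071197509765625, 12.409040451049805), 89.80728912353516)
in pan [292. 239.] [283 231  20  17 185] [-0.088  0.003  0.021]
in pan [292. 253.] [287 248  11  11  95] [-0.089 -0.014  0.021]
```

```bash
python3 -c "
from plant import ctrl
print(ctrl.sign_off())"
```

```text
the job is handed in; nothing more can be done
None
```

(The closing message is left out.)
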